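# Hang the horseshoe magnet on the sprung balancer

## Robot

A 7-joint arm with a two-finger parallel gripper is mounted at the origin on the work surface. World frame = base frame: x ahead of the robot, y to its left, z up, the work surface at z = 0. Lengths are in m, angles in rad, forces in N, time in s.
With the tool pointing down it reaches from about 0.35 to 0.9 m from the base axis. Payload 8.1 kg.
Tool frame: the origin (TCP) lies at the very end of the fingers, on their centre line; the grasp point (between the pads) lies 19 mm behind it; z points along the fingers, y is the line along which they close (so a half turn about z gives the same grasp; the last joint's range is limited). The gripper opens to 85 mm and grips with 20 to 120 N. Pads are 22 mm wide; open, the fingers measure 114 mm over their backs; the gripper's body (76 mm by 85 mm) begins 54 mm behind the grasp point. The pads swing forward as they close: fully open they stand 13 mm farther back than shut.
Start: joints at [1.123, 0.434, 0.025, 1.573, -0.012, 1.134, -0.075], TCP at [0.211, -0.588, 0.192] pointing down, gripper open.
Joint ranges: [-2.62, 2.62], [-0.44, 2.09], [-1.27, 1.32], [0.08, 2.57], [-1.32, 4.46], [0.12, 2], [-2.74, 2.74]. Speed limits (rad/s): [2.22, 2.22, 3.01, 3.01, 3.14, 3.14, 3.14].

## Interface

Orientations are given as [roll, pitch, yaw] about the fixed x, y, z axes, in that order (R = Rz(yaw) Ry(pitch) Rx(roll)).
In Python, from station import bot, snapshot, close_job gives the robot as it stands. The module is installed in compiled form; this text tells all that it offers.
- The arm moves only by the shell command python3 -m pendant 'ROWS' [FORCE]. ROWS is text: rows parted by semicolons, each of 5 numbers parted by spaces: the gripper's target within -1 to 1 (shut at 1, half-way at 0, fully open at -1), then the shift along the tool's x, y, z in cm, then the turn about the tool's z in rad. In form: claw x y z roll; .... A call has 1 to 20 rows; each row is the pose to reach, as a shift and turn from the pose commanded when the call began, along the tool's axes at that moment; what a row does not reach only later rows make up. A row lasts 1/8 s, in which the tool goes at most 62.5 mm and 10.7 degrees, less where a joint would pass 70% of its speed; a pose out of reach is approached as far as the arm can. A call with a gripper value outside its range is refused whole. The fingers move at their own pace and stop on an object; FORCE is the grip in N (left out, the last holds). Time passes only in rows, so rows that repeat a pose let the fingers close. It gives the time, the measured TCP pose, the force, the opening and the grip force at its end, in the units of the state.
- bot.get_obs(): the state, without advancing time (a new reading comes with each control period).
- snapshot(name): name is "side" or "top" or "wrist"; returns a dict with "image" (384x512x3 uint8, red, green, blue), "fx", "fy", "cx", "cy" (pixels), "distortion" ([k1, k2, p1, p2, k3] as OpenCV has them; the pictures are not rectified), "R" (3x3) and "t" (3): a world point X has camera coordinates R X + t. Camera axes: x right, y down, z forward; pixel columns grow to the right and rows downward; lengths in m; the calibration is good to about 2 mm. A picture is of the moment at which its call begins. There is no depth.
- close_job(): hands the job in; it is judged then, once.
The state is a dict: "time_s": time; "joint_pos": joint angles; "dq": joint speeds; "joint_torque": joint torques, N m; "ee_pos": TCP position; "tcp_rot": TCP orientation; "force": force on the tool from outside, world axes, zero at the start; "torque": the same for the moment, N m; "width": finger opening in m; "grip_force": force on a finger pad.
Only numpy, scipy, OpenCV 4.12 (cv2) and the standard library are available. Lean on these libraries where they do the work, as an engineer would, in place of code of your own. Each camera call takes 0.05 s, during which the arm holds its last target. There are 200 camera calls.

## Task

Take the red knob of the sprung balancer hook, pull the hook down and swing it under the brass bail of the standing horseshoe magnet without touching the magnet with the gripper, tipping it over, or ramming or pressing hard on it with the hook. Then ease the hook up until the balancer by itself carries the magnet, hanging upright and still and clear of the bench, and only then let go, so that hook and magnet stay quietly where they are instead of jumping up or dropping. Never let the hook fly; leave the meter, lamp holder and terminal block alone.

Things in the scene. Friction and masses are not known exactly. Their poses are not given: they have to be found in the camera images.
- stand: Fixed balancer: green round foot (120 mm across) and chrome pillar 20 mm thick. Origin on the pillar axis at bench level, z up. A green spring drum (72 mm across, heights 302 to 348 mm) on the pillar's top and a thin guide rod behind the pillar turn with the yellow hook arm.
- swing (a joint): Turn a of the hook arm about the pillar, rad, -1.1 to 0.6, starts between -0.85 and -0.45; slight friction, stays where left. At 0 the arm points along the stand's -x; growing values move its end towards the stand's +y: the knob axis is at (-0.2 cos a, 0.2 sin a) m in the stand's frame, the claw's yaw is the stand's yaw minus a.
- carriage (a joint): How far the sprung arm is pulled down, m: 0 = retracted at its upper stop (arm centre line 256 mm above the bench), 0.146 = lowest. The spring's net upward pull (arm's weight taken off) is about 1.9 N at 0 and grows by 40 N per m to 7.5 N at 0.14; friction about 0.1 N. Let go empty, it flies back up.
- claw: Arm end with knob and steel L hook. Origin on the knob axis, on the centre line of the yellow arm (12 wide, 10 high, runs along +x to the pillar). Red knob up from 5 to 50 mm above the origin, 20 mm diameter. Hook below, 14 mm wide along x: shank y -3.5 to 3.5 mm; foot y -3.5 to 32.5, from 56.5 to 63.5 mm below the origin; it opens towards +y, the way it moves as swing grows.
- knob (a point): Point on the red knob's axis, 30 mm above the claw's origin: where to grip from above.
- throat (a point): Point on the upper face of the hook's foot midway between shank and lip, 15 mm along the claw's +y: where the bail should sit. The lip at the foot's free end (claw y 26.5 to 32.5 mm) stands 5 mm above that face.
- magnet: Loose rusty horseshoe magnet standing on its poles. Origin under its centre, z up; 70 mm along x, 44 along y, flat top face at 52 mm. Mass differs, 0.27 to 0.63 kg. Its bail lies roughly along the radius from the pillar, about 200 mm (within 5) from the axis, within 0.18 of swing angle 0. Balanced on the hook it hangs still, 2 to 12 cm above the bench, the heavier the lower.
- bail (a point): Centre of the bail's straight upper bar, 70 mm above the magnet's origin; the bar is 6 mm round and runs 52 mm along the magnet's x, on uprights at x -26 and 26 mm. 15 mm free between the bar and the magnet's top face: hook foot and lip (12 mm together) pass through along y with 3 mm to spare.
- meter: Loose brown bakelite meter case lying face up, 80 x 110 x 60 mm, origin under its centre; leave alone.
- lampholder: Loose cream ceramic lamp holder, 60 mm across, 50 mm high, origin under its centre; leave alone.
- terminals: Loose brown block 40 x 90 x 18 mm with two brass terminal posts, 48 mm high in all, origin under its centre; leave alone.
There are look-alikes about, which are no part of the job. Leave any pink or purple look-alike of the magnet alone.

How it is judged:
By the outcome, as a careful person would: the job done as asked, in the order asked, and still so for the second after the job is handed in, with the robot touching nothing.
It also fails if it takes over 61 s, if anything falls off the work surface, if the arm or the gripper's body presses on something with over 40 N, if the wrist force passes 120 N, or if a joint passes its speed limit or range.

## Working session

There is one attempt and no reset: what is moved stays moved. The work goes in short steps, Python scripts to look and compute and a shell command to move; the robot and the scene stay as the last step left them, time stands still between calls to the robot, and variables do not carry over. Pictures are saved under pics/ and viewed, at most 10 in all, crops included, and the job is handed in when it is done.

```bash
mkdir -p pics
python3 - <<'E'
from station import bot, snapshot
import cv2,numpy as np
o=bot.get_obs()
print({k:np.round(v,3).tolist() for k,v in o.items()})
for n in ("side","top"):
    s=snapshot(n); cv2.imwrite(f"pics/{n}0.png",cv2.resize(s["image"][:,:,::-1],(768,576)))
    print(n,s["fx"],s["cx"],s["cy"],s["distortion"],np.round(s["R"],3).tolist(),np.round(s["t"],3))
E
```

```text
{'time_s': 0.0, 'joint_pos': [1.123, 0.435, 0.025, 1.574, -0.012, 1.134, -0.075], 'dq': [-0.001, -0.001, 0.001, -0.002, 0.0, -0.001, -0.0], 'joint_torque': [-0.001, -67.048, 1.024, -31.622, 0.015, 0.012, 0.0], 'ee_pos': [0.211, -0.588, 0.191], 'tcp_rot': [-3.14, 0.0, 0.345], 'force': [-0.071, -0.224, 0.39], 'torque': [0.002, 0.044, 0.026], 'grip_force': 0.0, 'width': 0.085}
side 431.5639723805452 250.65263925547953 190.69105932219273 [-0.06383903  0.          0.          0.          0.        ] [[-0.755, -0.656, 0.012], [-0.412, 0.46, -0.786], [0.51, -0.598, -0.618]] [0.453 0.362 0.788]
top 475.1098301008698 258.500324705137 198.13726997845552 [-0.1998191  0.         0.         0.         0.       ] [[-0.018, -1.0, -0.007], [-0.987, 0.019, -0.16], [0.16, 0.004, -0.987]] [0.064 0.575 1.057]
```

View pics/side0.png

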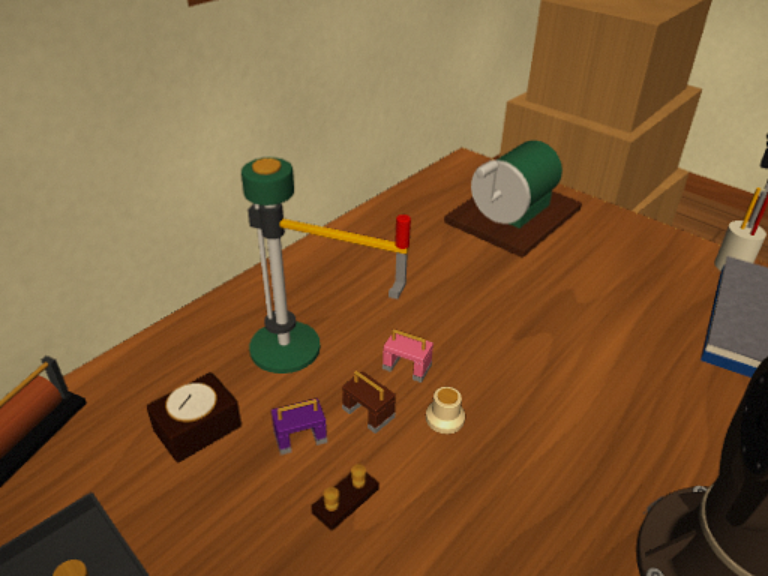

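View pics/top0.png

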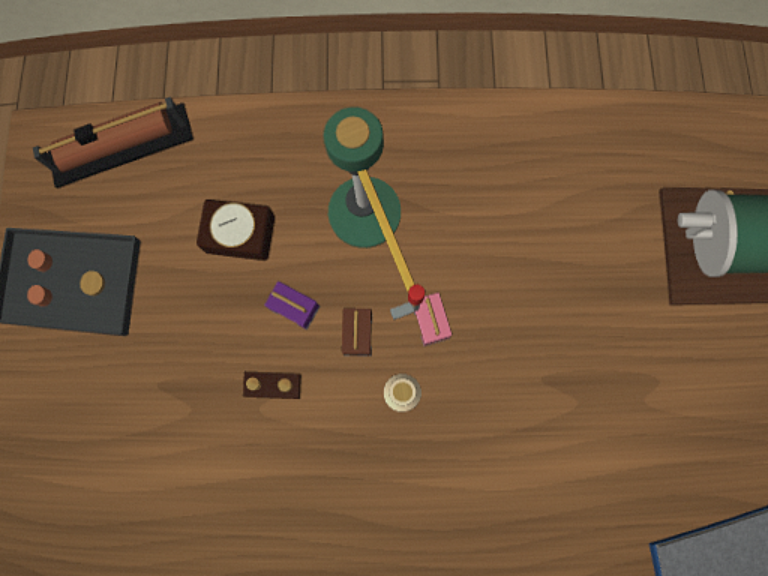

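The side view shows the stand foot at (285,346), knob at (403,232), the brown magnet's bail (356,375)-(382,393). The top view shows the foot at (365,212), knob at (417,293) and the bail (356,311)-(355,349). The pink and purple look-alikes stand on either side.

```bash
cat > h.py <<'E'
import cv2,numpy as np
from station import bot, snapshot
def ray(s,uv):
    K=np.array([[s["fx"],0,s["cx"]],[0,s["fy"],s["cy"]],[0,0,1]])
    p=cv2.undistortPoints(np.array([[uv]],float),K,np.array(s["distortion"]))[0,0]
    R=np.array(s["R"]);t=np.array(s["t"])
    d=R.T@np.array([p[0],p[1],1]); return -R.T@t,d/np.linalg.norm(d)
def onz(s,uv,z):
    c,d=ray(s,uv); return c+d*(z-c[2])/d[2]
def tri(obs):
    A=np.zeros((3,3));b=np.zeros(3)
    for s,uv in obs:
        c,d=ray(s,uv);P=np.eye(3)-np.outer(d,d);A+=P;b+=P@c
    return np.linalg.solve(A,b)
def proj(s,X):
    K=np.array([[s["fx"],0,s["cx"]],[0,s["fy"],s["cy"]],[0,0,1]])
    r=cv2.Rodrigues(np.array(s["R"]))[0]
    return cv2.projectPoints(np.array([X],float),r,np.array(s["t"],float),K,np.array(s["distortion"]))[0][0,0]
def mask(s,kind):
    hsv=cv2.cvtColor(s["image"],cv2.COLOR_RGB2HSV).astype(int);H,S,V=hsv[...,0],hsv[...,1],hsv[...,2]
    if kind=="red": m=((H<4)|(H>176))&(S>200)&(V>90)
    if kind=="green": m=(H>65)&(H<95)&(S>100)
    if kind=="brass": m=(H>14)&(H<24)&(S>150)&(V>120)
    return m.astype(np.uint8)
E
python3 - <<'E'
from h import *
S=snapshot("side");T=snapshot("top")
for n,s in(("side",S),("top",T)):
    for k in("red","green","brass"):
        N,l,st,c=cv2.connectedComponentsWithStats(mask(s,k))
        print(n,k,[(st[i].tolist(),np.round(c[i],1).tolist()) for i in range(1,N) if st[i,4]>15])
q=lambda *a:np.array(a)/1.5
print("knob tri",tri([(S,q(403,218)),(T,q(417,292))]))
print("foot",onz(S,q(285,347),0.01),onz(T,q(365,212),0.01),"drum",onz(T,q(353.5,137),.33))
for a in((356,375),(382,393)):print("bail side",onz(S,q(*a),.07))
for a in((356,311),(355,349)):print("bail top",onz(T,q(*a),.07))
i=T["image"][180:260,180:310];j=S["image"][180:300,170:310]
f=lambda i,h:cv2.resize(i,None,fx=h/i.shape[0],fy=h/i.shape[0],interpolation=cv2.INTER_CUBIC)
a=f(i,300);b=f(j,290)
c=np.zeros((590,500,3),np.uint8);c[:300,:min(500,a.shape[1])]=a[:,:500];c[300:,:b.shape[1]]=b
cv2.imwrite("pics/c1.png",c[:,:,::-1])
E
```

```text
side red [([501, 130, 11, 27, 52], [506.1, 144.3]), ([264, 143, 10, 23, 194], [268.2, 153.9])]
side green [([334, 94, 40, 58, 1013], [357.2, 115.0]), ([162, 107, 34, 30, 662], [178.4, 123.1]), ([167, 215, 46, 34, 1034], [189.9, 233.1])]
side brass [([333, 0, 135, 135, 9192], [393.0, 58.7]), ([168, 105, 19, 11, 151], [177.1, 110.3]), ([421, 112, 38, 31, 243], [440.5, 125.5]), ([494, 125, 13, 28, 80], [500.2, 138.2]), ([186, 146, 85, 23, 555], [227.7, 156.8]), ([261, 219, 23, 14, 64], [272.3, 224.1]), ([0, 242, 32, 28, 107], [15.2, 254.9]), ([236, 247, 20, 20, 78], [245.4, 254.9]), ([292, 258, 13, 12, 116], [297.9, 263.7]), ([185, 266, 26, 14, 73], [197.8, 270.8]), ([121, 270, 22, 11, 24], [132.0, 277.2]), ([234, 309, 10, 16, 121], [238.5, 316.2]), ([215, 324, 11, 17, 124], [220.2, 331.7]), ([35, 373, 22, 11, 181], [46.8, 378.9])]
top red []
top green [([227, 72, 28, 26, 56], [243.9, 79.1]), ([216, 75, 10, 28, 44], [218.9, 88.2]), ([220, 76, 29, 26, 87], [231.7, 87.4]), ([236, 92, 11, 9, 19], [241.5, 97.0]), ([236, 99, 19, 15, 33], [246.4, 107.9]), ([225, 120, 10, 7, 17], [230.2, 123.0]), ([220, 128, 37, 37, 374], [236.6, 151.0]), ([253, 132, 14, 23, 51], [260.7, 144.1]), ([485, 147, 27, 35, 208], [499.7, 160.1])]
top brass [([239, 113, 37, 79, 498], [257.1, 152.4])]
knob tri [0.54088164 0.01773559 0.30301282]
foot [0.7192444  0.09796884 0.01      ] [0.72408261 0.08797271 0.01      ] drum [0.72606033 0.08955591 0.33      ]
bail side [0.54650002 0.10889973 0.07      ]
bail side [0.49437998 0.11048502 0.07      ]
bail top [0.55212818 0.10137261 0.07      ]
bail top [0.49457738 0.10354695 0.07      ]
```

View pics/c1.png

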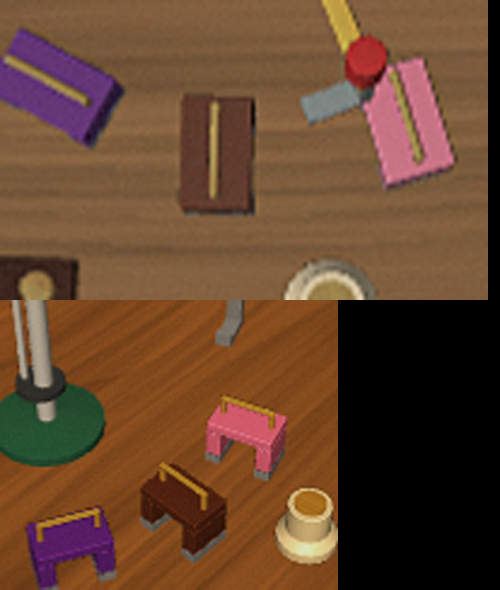

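```bash
python3 -m pendant '-1 0 0 -19 0;-1 0 0 -19 0;-1 0 0 -19 0;-1 12 -11 -19 0;-1 18 -16 -19 0;-1 24 -21 -19 0;-1 30 -27 -19 0;-1 36 -32 -19 0;-1 42 -37 -19 0;-1 47 -42 -19 0;-1 51.5 -45.9 -19 0;-1 51.5 -45.9 -19 0;-1 51.5 -45.9 -19 0;-1 51.5 -45.9 -19 0;-1 51.5 -45.9 -19 0;-1 51.5 -45.9 -19 0'
python3 - <<'E'
from h import *
o=bot.get_obs();print(o["time_s"],np.round(o["ee_pos"],4),np.round(o["tcp_rot"],4),o["force"])
s=snapshot("wrist");cv2.imwrite("pics/w1.png",s["image"][:,:,::-1])
print(-np.array(s["R"]).T@s["t"],np.round(s["R"],3).tolist(),s["fx"])
s=snapshot("side");cv2.imwrite("pics/s1.png",s["image"][:,:,::-1])
E
```

```text
time_s: 2.2
ee_pos: [0.5407, 0.0176, 0.3818]
tcp_rot: [3.141, 0.001, 0.345]
force: [0.7, -0.9, -0.4]
width: 0.0855
grip_force: 0.0
2.2 [0.5407 0.0176 0.3818] [3.1414e+00 1.0000e-03 3.4520e-01] [ 0.67732551 -0.91191944 -0.44602603]
[0.60452674 0.04121121 0.56344555] [[0.339, -0.941, -0.001], [-0.907, -0.327, 0.267], [-0.252, -0.09, -0.964]] 340.643229758626
```

View pics/w1.png

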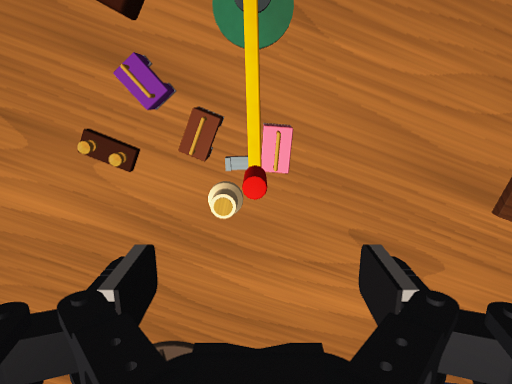

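The wrist view shows the knob top around (255,188), the bail from (203,119) to (193,153) and the arm centred between the fingers.

Run:
```python
from h import *
s=snapshot("wrist");T=snapshot("top");S=snapshot("side")
N,l,st,c=cv2.connectedComponentsWithStats(mask(s,"red"));print([(st[i].tolist(),c[i].round(1).tolist()) for i in range(1,N) if st[i,4]>30])
i=s["image"]
print("knob top",onz(s,(255,188),.306))
N,l,st,c=cv2.connectedComponentsWithStats(mask(s,"brass"))
for i in range(1,N):
    if st[i,4]>15: 
        p=np.argwhere(l==i)[:,::-1].astype(float);m=p.mean(0);u=np.linalg.svd(p-m,full_matrices=False)[2][0];k=(p-m)@u
        print(st[i].tolist(),m.round(1),onz(s,m,.07).round(4),onz(s,m+u*k.max(),.07).round(4),onz(s,m+u*k.min(),.07).round(4))
print("arm pts",onz(s,(250.5,20),.261),onz(s,(255,150),.261))
# TCP as seen in side/top predicted, to check calibrations
print(proj(T,bot.get_obs()["ee_pos"])*1.5,proj(S,bot.get_obs()["ee_pos"])*1.5, proj(s,bot.get_obs()["ee_pos"]))
a=cv2.resize(s["image"][90:210,170:300],None,fx=4,fy=4,interpolation=cv2.INTER_CUBIC)
cv2.imwrite("pics/w2.png",a[:,:,::-1])
```

```text
[([241, 166, 24, 32, 515], [251.7, 184.2])]
knob top [0.53927783 0.01864641 0.306     ]
[247, 0, 14, 167, 394] [256.2  83.6] [0.6213 0.0478 0.07  ] [0.5134 0.0061 0.07  ] [0.7191 0.0856 0.07  ]
[243, 62, 1, 17, 17] [243.  70.] [0.632  0.0709 0.07  ] [0.6221 0.0674 0.07  ] [0.6418 0.0742 0.07  ]
[119, 64, 31, 33, 129] [134.   80.4] [0.5687 0.2087 0.07  ] [0.5549 0.184  0.07  ] [0.5826 0.2335 0.07  ]
[244, 90, 1, 16, 16] [244.   97.5] [0.598  0.0577 0.07  ] [0.5884 0.0543 0.07  ] [0.6076 0.0609 0.07  ]
[188, 117, 16, 38, 151] [195.3 135.7] [0.5243 0.1064 0.07  ] [0.4958 0.1075 0.07  ] [0.5523 0.1054 0.07  ]
[245, 118, 1, 17, 17] [245. 126.] [0.5613 0.0435 0.07  ] [0.5506 0.0398 0.07  ] [0.5719 0.0471 0.07  ]
[273, 131, 6, 40, 125] [275.6 150.8] [ 0.5426 -0.0101  0.07  ] [ 0.5151 -0.0178  0.07  ] [ 0.5701 -0.0025  0.07  ]
[76, 141, 13, 14, 141] [ 82.1 147.4] [0.4528 0.2573 0.07  ] [0.4463 0.2505 0.07  ] [0.4595 0.2644 0.07  ]
[88, 140, 7, 11, 27] [ 91.8 144.1] [0.4622 0.245  0.07  ] [0.4566 0.2401 0.07  ] [0.4678 0.2499 0.07  ]
[107, 153, 14, 14, 141] [113.7 159.7] [0.4504 0.2095 0.07  ] [0.4464 0.2008 0.07  ] [0.4544 0.218  0.07  ]
[118, 152, 7, 10, 25] [122.1 155.5] [0.4607 0.1992 0.07  ] [0.4553 0.1941 0.07  ] [0.4659 0.2041 0.07  ]
[213, 198, 19, 17, 255] [221.9 206. ] [0.4361 0.0373 0.07  ] [0.4409 0.0243 0.07  ] [0.4313 0.0501 0.07  ]
arm pts [0.65980048 0.06564018 0.261     ] [0.56099631 0.02669999 0.261     ]
[420.269587   279.18447436] [406.88182675 164.51200182] [258.61845549 221.75872588]
```

View pics/w2.png

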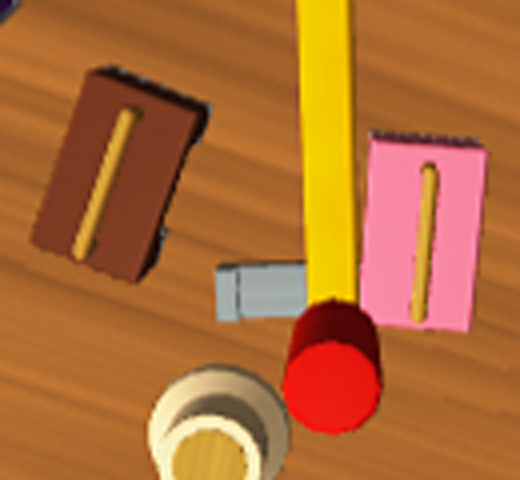

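```bash
python3 -m pendant '-1 0 -0.2 3 -0.03;-1 0 -0.2 7 -0.03;-1 0 -0.2 10 -0.03;-1 0 -0.2 11.2 -0.03;-1 0 -0.2 11.2 -0.03;-1 0 -0.2 11.2 -0.03;-1 0 -0.2 11.2 -0.03' 40; for i in 1 2 3 4; do python3 -m pendant '-1 0 0 0 0' | grep force; done
python3 - <<'E'
from h import *
s=snapshot("wrist");cv2.imwrite("pics/w3.png",s["image"][:,:,::-1]);print(bot.get_obs()["ee_pos"])
E
```

```text
time_s: 3.32
ee_pos: [0.5408, 0.0198, 0.2713]
tcp_rot: [3.141, -0.002, 0.375]
force: [0.1, -0.2, 0.0]
width: 0.0855
grip_force: 0.0
force: [0.4, 0.3, -0.7]
grip_force: 0.0
force: [-0.8, -0.4, -0.3]
grip_force: 0.0
force: [0.5, -0.6, 0.0]
grip_force: 0.0
force: [0.9, -0.6, -0.3]
grip_force: 0.0
[0.54013519 0.01966852 0.27018004]
```

View pics/w3.png

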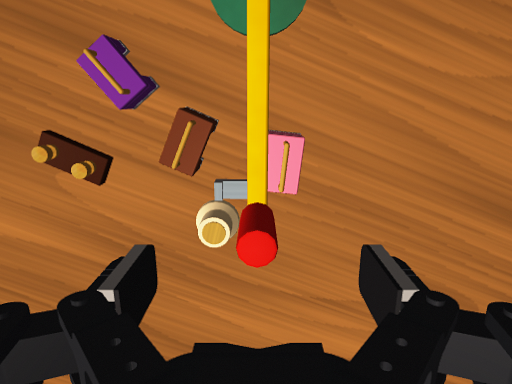

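The knob top at (257,248) sits midway between the fingers, so I am closing.

```bash
python3 -m pendant '0 0 0 0 0;0.3 0 0 0 0;0.5 0 0 0 0;0.6 0 0 0 0;1 0 0 0 0;1 0 0 0 0;1 0 0 0 0;1 0 0 0 0' 40
python3 - <<'E'
from h import *
s=snapshot("wrist")
N,l,st,c=cv2.connectedComponentsWithStats(mask(s,"red"));print([(st[i].tolist(),c[i].round(1).tolist()) for i in range(1,N) if st[i,4]>30])
print(bot.get_obs()["ee_pos"],bot.get_obs()["force"])
E
```

```text
time_s: 4.88
ee_pos: [0.5401, 0.0197, 0.2702]
tcp_rot: [3.142, 0.0, 0.375]
force: [0.3, 0.1, -0.5]
width: 0.0
grip_force: 0.0
[([237, 204, 34, 40, 756], [252.7, 220.5])]
[0.54012993 0.01965406 0.27019047] [-0.05097191 -0.36188952  0.31013873]
```

Run:
```python
from h import *
s=snapshot("wrist");S=snapshot("side")
a=cv2.resize(S["image"][70:220,200:330],None,fx=2.5,fy=2.5,interpolation=cv2.INTER_CUBIC)
c=np.zeros((384,512+a.shape[1],3),np.uint8);c[:,:512]=s["image"];c[:a.shape[0],512:]=a[:384]
cv2.imwrite("pics/w4.png",cv2.resize(c[:,:,::-1],(790,int(384*790/c.shape[1]))))
```

```text
(no output)
```

View pics/w4.png

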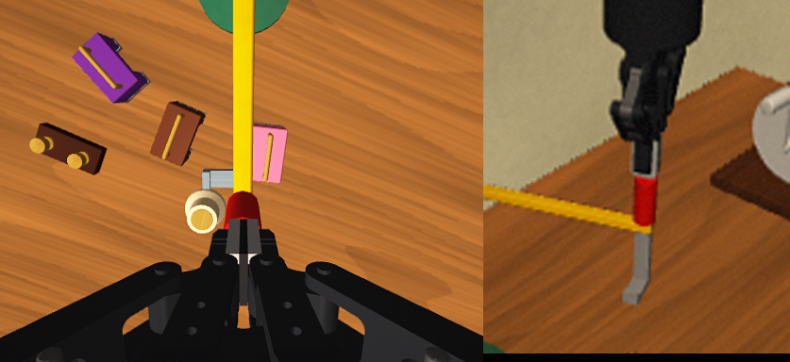

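The gripper shut empty: the fingertips at about (257,230) appear just above or beside the knob. I'll check the projections.

Run:
```python
from h import *
s=snapshot("wrist");S=snapshot("side");T=snapshot("top")
p=np.array(bot.get_obs()["ee_pos"])
for z in (0,.02,.036):
    q=p+[0,0,z];print(z,proj(s,q).round(1),proj(S,q).round(1),proj(T,q).round(1))
N,l,st,c=cv2.connectedComponentsWithStats(mask(S,"red"));print([(st[i].tolist()) for i in range(1,N) if st[i,4]>30])
o=np.array([np.cos(.375),np.sin(.375),0])
for r in(-.03,.03): print(r,proj(S,p+r*o).round(1),proj(s,p+r*o).round(1))
a=cv2.resize(T["image"][160:230,240:310],None,fx=5,fy=5,interpolation=cv2.INTER_CUBIC)
b=cv2.resize(S["image"][95:185,235:305],None,fx=5,fy=5,interpolation=cv2.INTER_CUBIC)
c=np.zeros((450,700,3),np.uint8);c[:350,:350]=a;c[:,350:]=b
cv2.imwrite("pics/x5.png",c[:,:,::-1])
```

```text
0 [258.8 221.8] [268.2 159.5] [276.1 197.6]
0.02 [258.9 235.5] [268.6 151.3] [276.4 195.9]
0.036 [259. 249.] [268.8 144.6] [276.7 194.4]
[[501, 130, 11, 27, 55], [264, 145, 10, 21, 175]]
-0.03 [282.2 162.4] [258.8 269.5]
0.03 [254.4 156.7] [258.9 169.9]
```

View pics/x5.png

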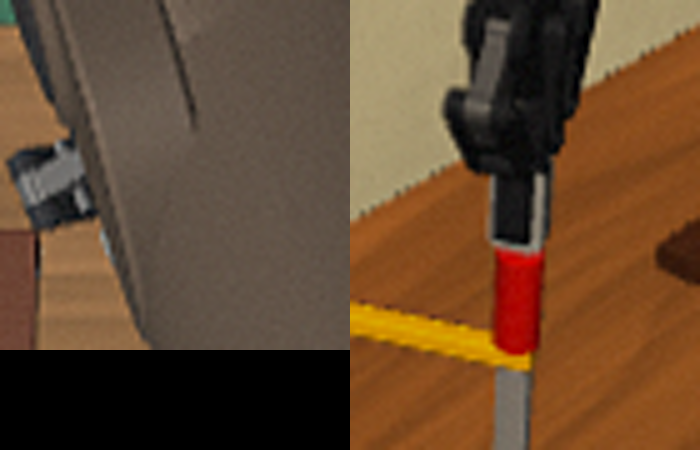

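```bash
python3 -m pendant '-1 0 0 0 0;-1 0 0 0 0;-1 0 0 0 0;-1 0 0 0 0;-1 0 0 0 0;-1 0 0 0 0;-1 0 0 1.2 0;-1 0 0 2.4 0;-1 0 0 2.4 0;-1 0 0 2.4 0;1 0 0 2.4 0;1 0 0 2.4 0;1 0 0 2.4 0;1 0 0 2.4 0;1 0 0 2.4 0;1 0 0 2.4 0;1 0 0 2.4 0;1 0 0 2.4 0' 40
python3 - <<'E'
from h import *
S=snapshot("side")
N,l,st,c=cv2.connectedComponentsWithStats(mask(S,"red"));print([(st[i].tolist()) for i in range(1,N) if st[i,4]>30])
E
```

```text
time_s: 7.42
ee_pos: [0.5402, 0.0197, 0.2462]
tcp_rot: [3.142, -0.0, 0.375]
force: [-1.4, 0.2, 1.6]
width: 0.0186
grip_force: 39.4
[[501, 130, 11, 27, 55], [264, 155, 9, 11, 64]]
```

```bash
cat > f.py <<'E'
from h import *
F=[];P=[]
for i in range(6):
    snapshot("top");o=bot.get_obs();F.append(o["force"]);P.append(o["ee_pos"])
print(round(o["time_s"],2),"F",np.mean(F,0).round(2),"P",np.mean(P,0).round(4),"yaw",round(o["tcp_rot"][2],3),"w",round(o["width"],4),o["grip_force"])
E
python3 f.py; for i in 1 2 3; do python3 -m pendant '1 0 0 -0.1 0;1 0 0 -0.1 0'>/dev/null; python3 f.py; done
```

```text
7.78 F [-0.43 -0.27  2.4 ] P [0.5402 0.0197 0.2462] yaw 0.375 w 0.0183 39.46777582168579
8.32 F [ 4.09  1.57 -9.07] P [0.5401 0.0198 0.2467] yaw 0.375 w 0.0184 39.297056794166565
8.88 F [  7.88   2.67 -18.71] P [0.54   0.0199 0.2468] yaw 0.375 w 0.0185 40.04059195518494
9.43 F [ 10.07   3.31 -25.26] P [0.5399 0.0201 0.247 ] yaw 0.375 w 0.0179 40.233532190322876
```

```bash
python3 -m pendant '1 0 0 0.3 0;1 0 0 0.4 0;1 0 0 0.4 0'>/dev/null; python3 f.py; python3 -m pendant '1 0 -0.4 0.3 0.02;1 0.02 -0.9 0.6 0.045;1 0.05 -1.4 0.6 0.07;1 0.1 -1.9 0.6 0.095;1 0.14 -2.3 0.6 0.115;1 0.18 -2.7 0.6 0.135;1 0.18 -2.7 0.6 0.135;1 0.18 -2.7 0.6 0.135' 60 ; python3 f.py
```

```text
10.1 F [-0.12  0.19  2.1 ] P [0.5402 0.0196 0.2457] yaw 0.375 w 0.0182 43.02562057971954
time_s: 11.1
ee_pos: [0.5321, 0.0455, 0.2393]
tcp_rot: [3.142, -0.0, 0.24]
force: [0.6, 0.6, 1.8]
width: 0.0179
grip_force: 59.9
11.4 F [1.7  0.6  2.73] P [0.5321 0.0454 0.2393] yaw 0.24 w 0.0177 59.867547154426575
```

```bash
python3 -m pendant '1 0 0 1 0;1 0 0 2.5 0;1 0 0 4 0;1 0 0 5.5 0;1 0 0 7 0;1 0 0 8.5 0;1 0 0 10 0;1 0 0 11.3 0;1 0 0 12.3 0;1 0 0 13 0;1 0 0 13.15 0;1 0 0 13.15 0;1 0 0 13.15 0' ; python3 f.py
python3 - <<'E'
from h import *
S=snapshot("side");s=snapshot("wrist")
a=cv2.resize(S["image"][170:300,200:330],None,fx=3.2,fy=3.2,interpolation=cv2.INTER_CUBIC)[:384]
c=np.hstack([a[:384,:384],s["image"][:,60:440]])
print(c.shape);cv2.imwrite("pics/y6.png",c[:,:,::-1])
E
```

```text
time_s: 13.02
ee_pos: [0.5321, 0.0455, 0.1074]
tcp_rot: [3.142, -0.0, 0.24]
force: [1.2, 0.2, 7.5]
width: 0.0178
grip_force: 60.4
13.32 F [ 1.11 -0.17  7.23] P [0.5321 0.0455 0.1074] yaw 0.24 w 0.0175 60.378230810165405
(384, 764, 3)
```

View pics/y6.png

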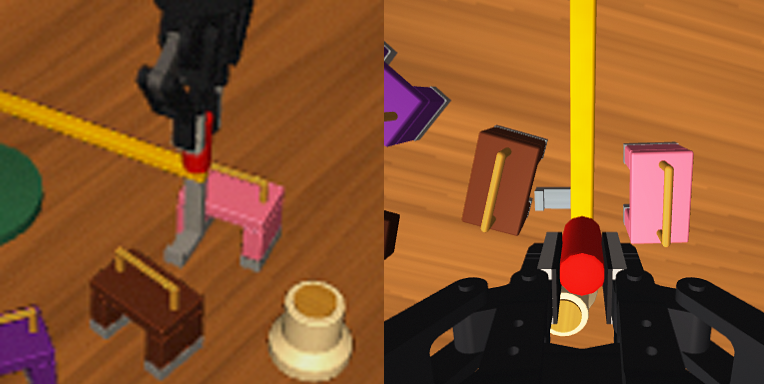

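The side and wrist views show the hook foot beside the magnet at bail height: wrist lip edge (212,198), bail (180,154)-(164,228). The pink one is clear.

Run:
```python
from h import *
s=snapshot("wrist")
a=onz(s,(180,156),.07);b=onz(s,(164,226),.07);l=onz(s,(212,198),.0655);sh=onz(s,(212,189),.0655)
m=(a+b)/2;print("bail",a,b,m,"lip",l,"len",np.hypot(*(a-b)[:2]))
phi=-.24;t=np.array([np.sin(phi),np.cos(phi)]);r=np.array([-np.cos(phi),np.sin(phi)])
for C in ([.7265,.093],[l[0]-(.2*r+.0325*t)[0],l[1]-(.2*r+.0325*t)[1]]):
    d=m[:2]-C;print("C",C,"rad",np.hypot(*d),"phi_b",np.arctan2(d[1],-d[0]), "bar dir",np.arctan2((b-a)[1],-(b-a)[0]))
N,L,st,c=cv2.connectedComponentsWithStats(mask(s,"brass"))
for i in range(1,N):
    if st[i,4]>40:print(st[i],c[i].round(1))
```

```text
bail [0.5503986  0.10265075 0.07      ] [0.49995912 0.10467606 0.07      ] [0.52517886 0.10366341 0.07      ] lip [0.52605067 0.07696443 0.0655    ] len 0.05048012135287688
C [0.7265, 0.093] rad 0.20160335006969016 phi_b 0.05291771321652169 bar dir 0.0401317103132844
C [np.float64(0.7280436030220219), np.float64(0.09293647378530176)] rad 0.2031481532416291 phi_b 0.05282808141654191 bar dir 0.0401317103132844
[250   0  23 219 760] [269.  107.8]
[  0  69  57  53 488] [27.2 96.1]
[246  91   1  98  98] [246.  139.5]
[156 152  25  81 677] [168.2 191.8]
[333 162  17  86 733] [342.4 205.4]
[ 27 228  20  20 150] [ 39.  235.5]
[  6 237  26  24 484] [ 18.6 248.5]
[119 260  25   7  41] [130.3 263.2]
[227 300  31  32 656] [243.2 316.7]
```

```bash
python3 -m pendant '1 0.01 -0.5 0 0.025;1 0.03 -1 0 0.05;1 0.06 -1.5 0 0.075;1 0.1 -2 0 0.1;1 0.1 -2 0 0.1;1 0.1 -2 0 0.1' | sed -n 2,4p; python3 f.py;  python3 -m pendant '1 0.02 -0.3 0 0.015;1 0.04 -0.6 0 0.03;1 0.06 -0.9 0 0.045;1 0.08 -1.2 0 0.06;1 0.08 -1.2 0 0.06' | sed -n 2,4p; python3 f.py
```

```text
ee_pos: [0.5284, 0.0654, 0.1075]
tcp_rot: [-3.142, -0.001, 0.14]
force: [1.2, -0.7, 8.1]
14.53 F [1.59 0.28 8.18] P [0.5285 0.0653 0.1075] yaw 0.14 w 0.0181 60.4259991645813
ee_pos: [0.5272, 0.0774, 0.1074]
tcp_rot: [3.142, 0.0, 0.08]
force: [1.3, 0.6, 7.9]
15.45 F [0.19 0.06 7.53] P [0.5272 0.0772 0.1073] yaw 0.08 w 0.0177 60.41929006576538
```

```bash
python3 -m pendant '1 0 -0.3 0 0.015;1 0.02 -0.6 0 0.03;1 0.02 -0.9 0 0.045;1 0.03 -1.16 0 0.058;1 0.03 -1.16 0 0.058' | sed -n 2,4p; python3 f.py
python3 - <<'E'
from h import *
s=snapshot("wrist");S=snapshot("side")
N,L,st,c=cv2.connectedComponentsWithStats(mask(s,"brass"))
for i in range(1,N):
    if st[i,4]>100:print(st[i],c[i].round(1),onz(s,c[i],.07).round(4))
a=cv2.resize(S["image"][190:310,200:320],None,fx=3.2,fy=3.2,interpolation=cv2.INTER_CUBIC)
c=np.hstack([a,s["image"][:,60:440]]);cv2.imwrite("pics/y7.png",c[:,:,::-1])
E
```

```text
ee_pos: [0.5267, 0.0889, 0.1074]
tcp_rot: [3.142, -0.0, 0.022]
force: [1.1, 0.6, 7.7]
16.38 F [ 0.89 -0.21  7.38] P [0.5267 0.0888 0.1074] yaw 0.022 w 0.018 60.41099667549133
[246   0   1 187 187] [246.  93.] [0.5969 0.0984 0.07  ]
[247   0  34 219 735] [269.4 107.9] [0.5883 0.0836 0.07  ]
[ 32 110  84  50 656] [ 72.8 134.9] [0.5689 0.2091 0.07  ]
[390 139  30  85 828] [407.6 180.7] [ 0.5436 -0.0095  0.07  ]
[229 163  11  69 570] [233.9 197.3] [0.5295 0.1056 0.07  ]
[ 42 262  20  18 155] [ 53.7 268.7] [0.4732 0.2347 0.07  ]
[ 99 266  20  16 129] [110.9 271.7] [0.4719 0.1935 0.07  ]
[ 24 273  25  23 445] [ 35.7 284. ] [0.4604 0.2497 0.07  ]
[ 85 277  25  23 419] [ 97.  287.8] [0.4586 0.205  0.07  ]
```

View pics/y7.png

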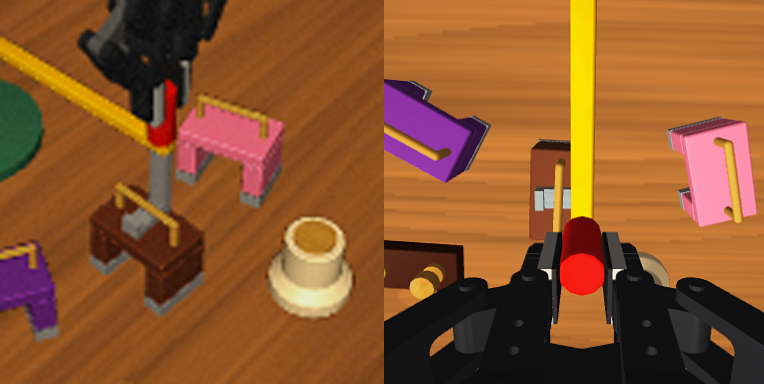

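The bail lies in the throat: the foot passes under it at wrist (555,200), with the bar about 16 mm from the shank. Now easing up.

```bash
python3 -m pendant '1 0 0 -0.1 0;1 0 0 -0.2 0;1 0 0 -0.3 0;1 0 0 -0.4 0;1 0 0 -0.5 0;1 0 0 -0.6 0;1 0 0 -0.65 0;1 0 0 -0.7 0;1 0 0 -0.75 0;1 0 0 -0.8 0;1 0 0 -0.9 0;1 0 0 -1 0;1 0 0 -1.2 0;1 0 0 -1.2 0;1 0 0 -1.2 0' | sed -n 2,4p; python3 f.py;python3 f.py
```

```text
ee_pos: [0.5267, 0.0887, 0.1197]
tcp_rot: [3.142, -0.0, 0.022]
force: [3.0, 0.2, 2.7]
18.65 F [ 2.24 -0.35  2.54] P [0.5267 0.0887 0.1197] yaw 0.022 w 0.0177 59.90579545497894
18.95 F [ 2.95 -0.36  2.13] P [0.5267 0.0887 0.1197] yaw 0.022 w 0.0175 59.90259647369385
```

```bash
python3 -m pendant '1 0 0 -0.2 0;1 0 0 -0.5 0;1 0 0 -0.9 0;1 0 0 -1.3 0;1 0 0 -1.7 0;1 0 0 -2.1 0;1 0 0 -2.5 0;1 0 0 -2.9 0;1 0 0 -3.3 0;1 0 0 -3.7 0;1 0 0 -4.1 0;1 0 0 -4.4 0;1 0 0 -4.6 0;1 0 0 -4.7 0;1 0 0 -4.8 0;1 0 0 -4.8 0;1 0 0 -4.8 0;1 0 0 -4.8 0' | sed -n 2,4p; for i in 1 2 3 4; do python3 f.py;done
```

```text
ee_pos: [0.5266, 0.0887, 0.1676]
tcp_rot: [3.142, 0.0, 0.022]
force: [3.3, -0.1, 0.1]
21.5 F [2.91 0.09 0.07] P [0.5267 0.0887 0.1677] yaw 0.022 w 0.0179 59.75579023361206
21.8 F [ 2.54 -0.08 -0.15] P [0.5266 0.0887 0.1677] yaw 0.022 w 0.0179 59.75592255592346
22.1 F [ 2.39 -0.31 -0.3 ] P [0.5266 0.0887 0.1677] yaw 0.022 w 0.0181 59.75593686103821
22.4 F [ 2.58 -0.22  0.23] P [0.5266 0.0887 0.1677] yaw 0.022 w 0.0179 59.75534498691559
```

```bash
python3 -m pendant '1 0.03 0 0 0;1 0.03 0 0 0;1 0.03 0 -0.05 0;1 0.03 0 -0.05 0' 20 | sed -n 4,6p; for i in 1 2 3; do python3 f.py;done
python3 - <<'E'
from h import *
S=snapshot("side");s=snapshot("wrist");cv2.imwrite("pics/S_before.png",S["image"]);cv2.imwrite("pics/w_before.png",s["image"])
for k in("red","brass"):
  N,L,st,c=cv2.connectedComponentsWithStats(mask(S,k))
  print(k,[(st[i].tolist(),c[i].round(1).tolist()) for i in range(1,N) if st[i,4]>30 and 180<c[i][0]<330 and c[i][1]>170])
E
```

```text
force: [-0.3, -0.8, 0.4]
width: 0.018
grip_force: 59.7
23.2 F [-0.06 -0.48  0.66] P [0.5267 0.0887 0.1681] yaw 0.022 w 0.0178 59.73083674907684
23.5 F [-1.24 -0.15  0.48] P [0.5267 0.0887 0.1681] yaw 0.022 w 0.0175 59.72705662250519
23.8 F [-2.36 -0.42  0.47] P [0.5267 0.0887 0.1681] yaw 0.022 w 0.0175 59.72120940685272
red [([247, 192, 9, 22, 101], [251.9, 204.5])]
brass [([187, 176, 68, 42, 474], [218.8, 195.5]), ([261, 219, 23, 14, 64], [272.4, 224.1]), ([236, 229, 20, 21, 86], [245.6, 237.3]), ([292, 259, 13, 11, 114], [298.0, 263.8]), ([185, 266, 26, 14, 75], [197.5, 270.8]), ([234, 309, 10, 16, 124], [238.6, 316.2]), ([215, 324, 11, 17, 124], [220.3, 331.8])]
```

```bash
python3 -m pendant '1 -0.015 0 -0.1 0;1 -0.015 0 -0.2 0;1 -0.015 0 -0.4 0;1 -0.015 0 -0.5 0;1 -0.015 0 -0.5 0;1 -0.015 0 -0.5 0' | sed -n 4,6p; for i in 1 2 3 4 5; do python3 f.py;done
```

```text
force: [-3.9, -1.0, -1.2]
width: 0.0176
grip_force: 59.7
24.95 F [-3.46 -0.3  -0.12] P [0.5267 0.0887 0.1731] yaw 0.022 w 0.0177 59.71164286136627
25.25 F [-4.12 -0.12 -0.02] P [0.5267 0.0887 0.1731] yaw 0.022 w 0.0179 59.709786772727966
25.55 F [-4.19 -0.21  0.09] P [0.5267 0.0887 0.1732] yaw 0.022 w 0.0178 59.71001386642456
25.85 F [-4.6  -0.17 -0.09] P [0.5267 0.0887 0.1732] yaw 0.022 w 0.0176 59.70933973789215
26.15 F [-4.95 -0.38 -0.06] P [0.5267 0.0887 0.1732] yaw 0.022 w 0.018 59.7079074382782
```

```bash
python3 -m pendant '1 -0.02 0 0 0;1 -0.02 0 0 0;1 -0.02 0 0 0;1 -0.02 0 0 0' | sed -n 4,6p; for i in 1 2 3 4; do python3 f.py;done
```

```text
force: [-4.5, -0.2, -0.3]
width: 0.0175
grip_force: 59.7
26.95 F [-3.62 -0.16 -0.14] P [0.5267 0.0887 0.1732] yaw 0.022 w 0.018 59.713738560676575
27.25 F [-3.75 -0.05  0.25] P [0.5267 0.0887 0.1732] yaw 0.022 w 0.0176 59.71358835697174
27.55 F [-3.66 -0.29  0.43] P [0.5267 0.0887 0.1732] yaw 0.022 w 0.0178 59.713541865348816
27.85 F [-3.09 -0.27  0.06] P [0.5267 0.0887 0.1732] yaw 0.022 w 0.0179 59.712905287742615
```

```bash
python3 -m pendant '1 -0.03 0 0 0;1 -0.03 0 0 0;1 -0.03 0 0 0;1 -0.03 0 0 0;1 -0.03 0 0 0;1 -0.03 0 0 0' | sed -n 4,6p; python3 f.py
cat > k.py <<'E'
from h import *
S=snapshot("side")
N,L,st,c=cv2.connectedComponentsWithStats(mask(S,"red"));print([(st[i].tolist(),c[i].round(1).tolist()) for i in range(1,N) if st[i,4]>30 and c[i][0]<450])
N,L,st,c=cv2.connectedComponentsWithStats(mask(S,"brass"));print([(st[i].tolist(),c[i].round(1).tolist()) for i in range(1,N) if st[i,4]>30 and 180<c[i][0]<265 and 170<c[i][1]<260])
E
python3 k.py; python3 -m pendant '0.6 0 0 0 0;0.56 0 0 0 0;0.54 0 0 0 0;0.52 0 0 0 0;0.5 0 0 0 0;0.5 0 0 0 0' 20; python3 k.py
```

```text
force: [1.8, -0.2, 0.4]
width: 0.0179
grip_force: 59.7
28.9 F [ 1.54 -0.61  0.03] P [0.5267 0.0887 0.1733] yaw 0.022 w 0.0176 59.70724940299988
[([247, 190, 9, 22, 104], [252.0, 202.4])]
[([187, 174, 69, 42, 476], [218.8, 193.6]), ([236, 228, 20, 20, 83], [245.7, 235.7])]
time_s: 29.7
ee_pos: [0.5259, 0.0887, 0.173]
tcp_rot: [3.141, 0.001, 0.022]
force: [0.0, -0.4, -0.1]
width: 0.0219
grip_force: 0.0
[([247, 190, 9, 22, 99], [252.0, 202.4])]
[([187, 174, 69, 42, 472], [218.8, 193.6]), ([236, 227, 20, 21, 83], [245.4, 235.4])]
```

```bash
python3 -m pendant '0.5 0 0 0 0;0.5 0 0 0 0;0.4 0 0 0 0;0.2 0 0 0 0;0 0 0 0 0;0 0 0 0 0;0 0 0 -0.3 0;0 0 0 -1 0;0 0 0 -2 0;0 0 0 -4 0;0 0 0 -7 0;0 0 0 -10 0;0 0 0 -12 0;0 0 0 -12 0;0 0 0 -12 0;0 0 0 -12 0;0 0 0 -12 0'; python3 k.py; python3 -m pendant '0 0 0 0 0;0 0 0 0 0;0 0 0 0 0;0 0 0 0 0;0 0 0 0 0;0 0 0 0 0;0 0 0 0 0;0 0 0 0 0' >/dev/null; python3 k.py
```

```text
time_s: 31.88
ee_pos: [0.526, 0.0886, 0.2925]
tcp_rot: [3.141, 0.001, 0.022]
force: [-0.2, -0.7, 0.2]
width: 0.0427
grip_force: 0.0Traceback (most recent call last):
  File "k.py", line 2, in <module>
    S=snapshot("side")
ValueError: 200 camera calls are used up
Traceback (most recent call last):
  File "k.py", line 2, in <module>
    S=snapshot("side")
ValueError: 200 camera calls are used up
```

```bash
python3 -c "
from station import close_job
print(close_job())"
```

```text
the job is handed in; nothing more can be done
None
```

The job is handed in, with the magnet hanging from the hook clear of the bench and the gripper backed off above it; hook and bail hadn't moved when I loosened the grip, but I ran out of camera calls and couldn't check them after the gripper withdrew.

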